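# Weigh a shoe last on the sprung hook

### The job

Hang the green shoe last with the orange grip by its steel bail in the dip of the spring balance's hook, easing its weight on gently so that the hook neither drops nor springs back when you let go, and without jamming the last against the hook or pulling the pointer down to the red mark. Let go, wait until the hook has stopped bobbing, and then press the red hold button on the read-out box all the way down to keep the reading. Leave the last hanging quietly, and leave everything else on the bench where it is.

Things in the scene. Friction and masses are not known exactly. Their poses are not given: they have to be found in the camera images.
- last_knob (a point): Centre of the orange grip (24 mm along x, 18 along y, 45 high) on top of the bail of the green child's shoe last to be weighed, 138.5 mm above its sole. Take it from above by the 24 mm width, so that the gripper's wide side will lie across the hook, clear of the column. x runs along the last, toe to +x, z up. Its weight lies below the grip and differs every time: 0.2 to 0.85 kg.
- last_bail (a point): Middle of the underside of the steel bail's top bar, 28.5 mm under the grip's centre; this rests on the hook. The bail (6 mm bar) is an upright window in the last's x-z plane, inside 18 mm wide at the top, 55 mm at the foot, 46 mm high; the hook passes through it along the last's y axis.
- last: The green last itself, standing sole down on the bench: 180 mm long (x), 57 mm wide, 64 mm high without the bail. Origin under its middle, below the grip.
- hook_seat (a point): Top of the 8 mm hook bar at the bottom of its dip, where the bail belongs; moves with the hook; 241 mm above the bench unloaded. Its x axis points along the hook from the dip back to the column; the hook points obliquely to the robot and its left. The bar rises 8 mm from the dip towards the column; at the free end it stops 25 mm before the dip in an upturned tip 18 mm higher than the dip.
- scale: Spring balance: blue column 50 x 50 mm, 286 mm tall over the bench, its front face 95 mm behind the hook's dip, on a dark foot 14 mm thick that reaches 150 mm to the front. Origin under the column's centre, axes as the hook's. White faces with a slot, ticks and a red mark. It stands fixed.
- hook (a joint): How far the sprung hook has sunk, m; 0 unloaded, end of travel 0.105. It starts to sink at 1.0 N and then sinks 11 mm for each further newton (90 N/m), so the last lowers it by 10 to 82 mm, depending on its weight. Lightly damped: it bobs for a second or two if let go unevenly, and a jolt (over 0.08 m/s) spoils the weighing. The red mark is at 0.092.
- hold_top (a point): Top centre of the red round hold button (28 mm across) on the grey read-out box (70 x 90 x 30 mm). It is pressed straight down.
- hold (a joint): Travel of the hold button, m: 0 up, 0.006 fully down, which takes about 5 N; it springs back.
- other_knob (a point): Centre of the blue grip of a like black shoe last that stays where it is; same size and axes as the green one.
- jar: Amber glue jar with orange cap, 60 mm across, 85 mm high; origin under its centre. Stays.
- can: Blue drinks can, 66 mm across, 115 mm high; origin under its centre. Stays.
- tub: White tub with green cap, 68 mm across, 60 mm high; origin under its centre. Stays.
- hammer: Hammer lying flat, 260 mm long along its x axis, about 30 mm high. Stays.
- bare_last: Black shoe last without a grip, 180 mm long, 59 mm wide, 64 mm high; origin under its middle. Stays.
Mind the look-alikes: they are no part of the job. What is shaped like the last but pink is not meant. What is shaped like the part that bears hold_top but yellow is not meant.

How it is judged:
By the outcome, as a careful person would: the job done as asked, in the order asked, and still so for the second after the job is handed in, with the robot touching nothing.
It also fails if it takes over 72 s, if anything falls off the work surface, if the arm or the gripper's body presses on something with over 40 N, if the wrist force passes 120 N, or if a joint passes its speed limit or range.

### The arm

A 7-joint arm with a two-finger parallel gripper is mounted at the origin on the work surface. World frame = base frame: x ahead of the robot, y to its left, z up, the work surface at z = 0. Lengths are in m, angles in rad, forces in N, time in s.
With the tool pointing down it reaches from about 0.35 to 0.9 m from the base axis. Payload 19.9 kg.
Tool frame: the origin (TCP) lies between the finger pads; the fingertips stand 19 mm ahead of it and the grasp point (between the pads) is the TCP; z points along the fingers, y is the line along which they close (so a half turn about z gives the same grasp; the last joint's range is limited). The gripper opens to 94 mm and grips with 3 to 60 N. Pads are 16 mm wide; open, the fingers measure 119 mm over their backs; the gripper's body (75 mm by 177 mm) begins 78 mm behind the grasp point.
Start: joints at [1.115, 0.417, -0.01, 1.614, 0.005, 1.111, -0.053], TCP at [0.252, -0.572, 0.224] pointing down, gripper open.
Joint ranges: [-2.81, 2.81], [-0.39, 2.02], [-1.27, 1.25], [0.06, 2.57], [-1.19, 4.33], [0.19, 2], [-2.82, 2.82]. Speed limits (rad/s): [1.89, 1.89, 2.39, 2.39, 3.01, 3.01, 3.01].

### API

Orientations are given as a 3x3 rotation matrix whose columns are the frame's x, y, z axes.
In Python, from rig import robot gives the robot as it stands. Calls block until the motion is done:
- robot.move_ptp(position, orientation): joint-space move of the TCP to a pose.
- robot.move_linear(position, velocity=0.15, frame=None, threshold=None): straight line of the TCP; frame=None keeps the orientation; velocity is the mean speed in m/s. With threshold (N) it stops when the force on the tool has changed by that much, and returns True; else False.
- robot.goto_joints(angles): joint-space move.
- robot.gripper_to(opening): finger opening in m; the grip force is fixed at half the most; returns when the fingers have stopped.
- robot.pause(seconds).
- robot.ik(position, orientation): joint angles nearest the present ones, or None.
- robot.get_state(): the state.
- robot.grab_frame(name): name is "side" or "top" or "wrist"; returns the picture (400x640x3 uint8, red, green, blue); there is no depth.
- robot.camera_info(name): a dict with "fx", "fy", "cx", "cy" (pixels), "dist" ([k1, k2, p1, p2, k3] as OpenCV has them; the pictures are not rectified), "rvec" (rotation vector, rad) and "tvec" (3), from world to camera coordinates, as OpenCV has them. Camera axes: x right, y down, z forward; pixel columns grow to the right and rows downward; lengths in m; the calibration is good to about 2 mm. A picture is of the moment at which its call begins: read the wrist's pose just before it. camera_info takes no time and is no camera call; for the wrist camera it gives the pose at the moment of the call.
A pose or a line that the arm cannot do raises robot.PlanningError and nothing moves.
- robot.sign_off(): hands the job in; it is judged then, once.
The state is a dict: "time": time; "qpos": joint angles; "joint_vel": joint speeds; "effort": joint torques, N m; "ee_pos": TCP position; "tool_rot": TCP orientation; "force": force on the tool from outside, world axes, zero at the start; "moment": the same for the moment, N m; "opening": finger opening in m; "grasp_force": force on a finger pad.
Only numpy, scipy, OpenCV 4.12 (cv2) and the standard library are available. Lean on these libraries where they do the work, as an engineer would, in place of code of your own. Each camera call takes 0.05 s, during which the arm holds its last target. There are 200 camera calls.

## Working session

There is one attempt and no reset: what is moved stays moved. The work goes in short steps, each a Python script; the robot and the scene stay as the last script left them, time stands still between calls to the robot, and variables do not carry over. Pictures are saved under pics/ and viewed, at most 13 in all, crops included, and the job is handed in when it is done.

```bash
ls; mkdir -p pics; python3 - <<'E'
from rig import robot
import cv2
for n in ("side","top"):
    cv2.imwrite(f"pics/{n}0.png",robot.grab_frame(n)[:,:,::-1]); print(n,robot.camera_info(n))
print(robot.camera_info("wrist")); print(robot.get_state())
E
```

```text
pics
side {'fx': 398.9431770592552, 'fy': 398.9431770592552, 'cx': 320.6774720477695, 'cy': 202.90088387847408, 'dist': array([-0.04016049,  0.        ,  0.        ,  0.        ,  0.        ]), 'rvec': array([ 0.56526889, -2.49354339,  1.3690028 ]), 'tvec': array([0.45369524, 0.23126565, 1.08347734])}
top {'fx': 441.97278901694864, 'fy': 441.97278901694864, 'cx': 310.5931869994818, 'cy': 196.02144486963073, 'dist': array([-0.11929205,  0.        ,  0.        ,  0.        ,  0.        ]), 'rvec': array([ 2.1938594 , -2.22552177,  0.07126491]), 'tvec': array([0.01656921, 0.50186183, 1.62005596])}
{'fx': 325.76884650480827, 'fy': 325.76884650480827, 'cx': 317.86241932378834, 'cy': 199.80213083679013, 'dist': array([-0.05497984,  0.        ,  0.        ,  0.        ,  0.        ]), 'rvec': array([-2.45672355,  1.60249667,  0.19552539]), 'tvec': array([-0.62566703, -0.02440358,  0.38855171])}
{'time': 0.1, 'qpos': array([ 1.11452267,  0.41790538, -0.01028197,  1.61410712,  0.00469088,
        1.11067492, -0.05295808]), 'joint_vel': array([ 0.0013347 , -0.00241664,  0.00122268, -0.00238532,  0.00090093,
        0.00020207,  0.00116516]), 'effort': array([ 1.15444520e-03, -8.52572179e+01,  6.39260653e-01, -4.26698112e+01,
       -4.90515574e-02,  1.63971487e-02,  4.71203202e-05]), 'ee_pos': array([ 0.25172205, -0.57172916,  0.22389636]), 'tool_rot': array([[ 9.15196814e-01,  4.03006866e-01, -5.07760499e-04],
       [ 4.03007177e-01, -9.15196332e-01,  9.43209803e-04],
       [-8.45805196e-05, -1.06785373e-03, -9.99999426e-01]]), 'force': array([0.2561412 , 0.08270525, 0.79507739]), 'moment': array([ 0.01502183, -0.00097828, -0.02312257]), 'grasp_force': 0.0, 'opening': 0.09387538582654258}
```

View pics/side0.png

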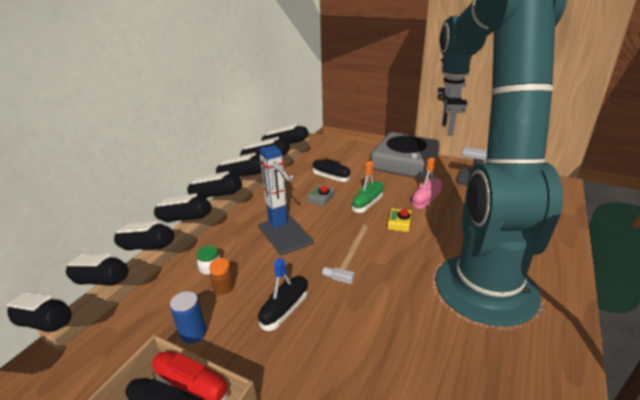

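View pics/top0.png

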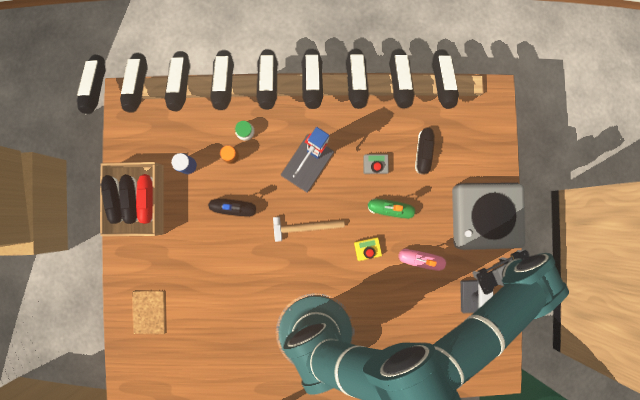

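The side view shows the green last at about (368,195), its orange grip at (369,168), the scale at (275,185) and the grey box's button at (321,189). In the top view the last is at (391,208), its grip at (398,208), the hook at (303,165) and the button at (377,167). I'll enlarge these areas.

```bash
python3 - <<'E'
import cv2, numpy as np
t=cv2.imread("pics/top0.png"); s=cv2.imread("pics/side0.png")
cv2.imwrite("pics/topc.png",cv2.resize(t[120:225,275:425],None,fx=5,fy=5,interpolation=cv2.INTER_CUBIC))
cv2.imwrite("pics/sidec.png",cv2.resize(s[140:255,250:400],None,fx=5,fy=5,interpolation=cv2.INTER_CUBIC))
E
```

```text
(no output)
```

View pics/topc.png

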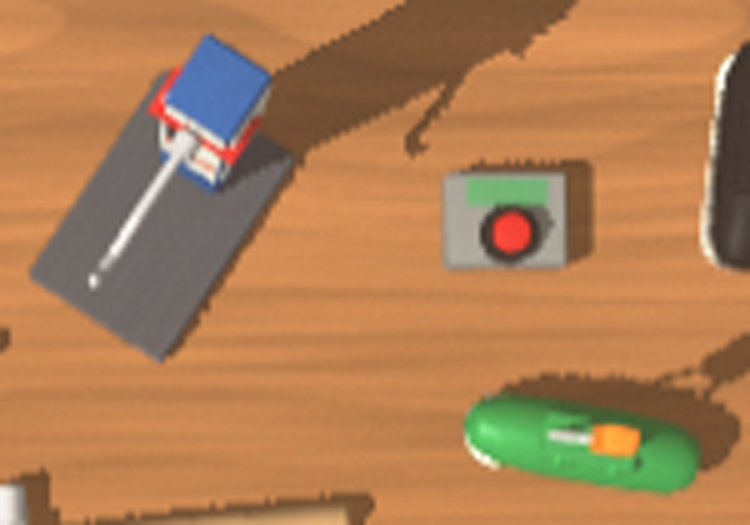

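View pics/sidec.png

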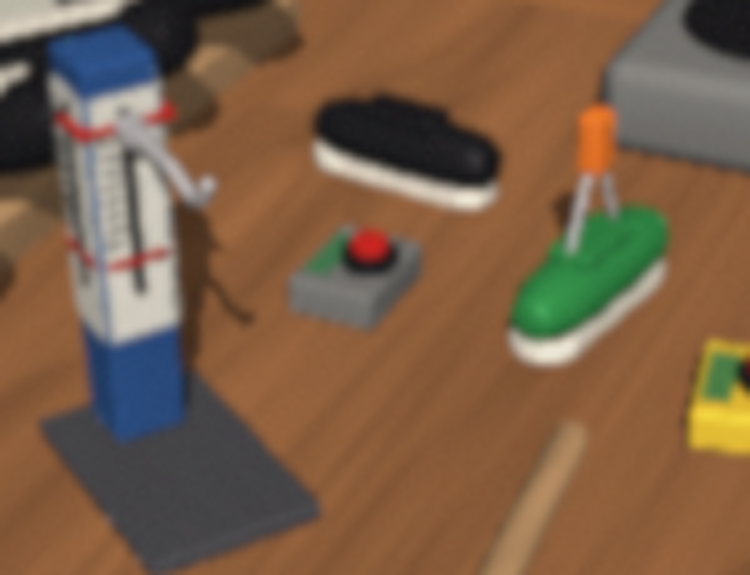

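```bash
cat > h.py <<'E'
import cv2, numpy as np
from rig import robot
def ray(cam,uv,ci=None):
    c=ci or robot.camera_info(cam)
    K=np.array([[c['fx'],0,c['cx']],[0,c['fy'],c['cy']],[0,0,1]])
    p=cv2.undistortPoints(np.array([[uv]],float),K,np.array(c['dist']))[0,0]
    R=cv2.Rodrigues(np.array(c['rvec']))[0]
    return -R.T@c['tvec'], R.T@np.array([p[0],p[1],1.])
def onz(cam,uv,z,ci=None):
    o,d=ray(cam,uv,ci); return o+d*(z-o[2])/d[2]
def tri(rs):
    A=0;b=0
    for o,d in rs:
        d=d/np.linalg.norm(d); P=np.eye(3)-np.outer(d,d); A=A+P; b=b+P@o
    x=np.linalg.solve(A,b); return x,[np.linalg.norm((np.eye(3)-np.outer(d,d)/(d@d))@(x-o)) for o,d in rs]
def down(yaw):  # tool z down, tool y (closing) at angle yaw in world xy
    y=np.array([np.cos(yaw),np.sin(yaw),0]); z=np.array([0,0,-1.]); return np.column_stack([np.cross(y,z),y,z])
E
python3 - <<'E'
from h import *
np.set_printoptions(precision=4,suppress=True)
T=lambda x,y:(275+(x+.5)/5-.5,120+(y+.5)/5-.5)
S=lambda x,y:(250+(x+.5)/5-.5,140+(y+.5)/5-.5)
print("cams",ray("top",(320,200))[0],ray("side",(320,200))[0])
print("tip",onz("top",T(94,281),.255), tri([ray("top",T(94,281)),ray("side",S(207,185))]))
c=[onz("top",T(*p),.286) for p in [(210,36),(270,74),(226,142),(163,97)]]; print("col",np.mean(c,0),c)
c=[onz("top",T(*p),.014) for p in [(30,272),(163,362),(293,158)]]; print("foot",c)
print("btn",tri([ray("top",T(512,232)),ray("side",S(371,243))]))
print("grip",tri([ray("top",T(616,440)),ray("side",S(597,141))]))
# colour centroids
for cam in("top","side"):
    f=cv2.cvtColor(cv2.imread(f"pics/{cam}0.png"),cv2.COLOR_BGR2HSV)
    m=cv2.inRange(f,(8,170,170),(18,255,255)); n,_,st,ce=cv2.connectedComponentsWithStats(m)
    print(cam,[(st[i,4],ce[i]) for i in range(1,n) if st[i,4]>15][:8])
    m=cv2.inRange(f,(45,100,40),(85,255,255)); n,l,st,ce=cv2.connectedComponentsWithStats(m)
    for i in range(1,n):
        if st[i,4]>150: print("green",st[i],ce[i])
i=[onz("top",T(475,428),.03),onz("top",T(697,460),.03)];print("last ends",i,np.degrees(np.arctan2(*(i[1]-i[0])[1::-1])))
E
```

```text
cams [0.4316 0.0443 1.6397] [0.0378 0.9049 0.783 ]
tip [0.5558 0.0677 0.255 ] (array([0.5567, 0.0682, 0.2559]), [np.float64(0.0011022374663812772), np.float64(0.00110223746638122)])
col [ 0.6724 -0.0105  0.286 ] [array([ 0.7045, -0.0065,  0.286 ]), array([ 0.6803, -0.0433,  0.286 ]), array([ 0.6381, -0.0153,  0.286 ]), array([0.6666, 0.0232, 0.286 ])]
foot [array([0.5847, 0.1189, 0.014 ]), array([0.5169, 0.0217, 0.014 ]), array([ 0.6671, -0.0769,  0.014 ])]
btn (array([ 0.6069, -0.2331,  0.0474]), [np.float64(0.0004499391306253569), np.float64(0.00044993913062539635)])
grip (array([ 0.4535, -0.2859,  0.1383]), [np.float64(0.0008542802888156366), np.float64(0.0008542802888156713)])
top [(np.int32(195), array([227.1077, 152.8154])), (np.int32(51), array([397.7647, 207.5294])), (np.int32(50), array([430.74, 262.6 ]))]
green [235 121  16  16 198] [242.9242 128.2222]
green [368 199  47  19 510] [390.4098 208.4471]
side [(np.int32(68), array([430.2206, 163.9412])), (np.int32(80), array([368.525 , 167.5125])), (np.int32(259), array([219.1236, 266.5367]))]
green [352 181  31  26 422] [367.3057 193.8555]
green [ 592  204   48  107 2511] [616.229  257.2501]
green [197 246  21  15 248] [206.8629 252.875 ]
last ends [array([ 0.4646, -0.2058,  0.03  ]), array([ 0.4385, -0.3703,  0.03  ])] -99.00945425190669
```

```bash
python3 - <<'E'
from h import *
np.set_printoptions(precision=4,suppress=True)
p=robot.get_state()['ee_pos']; robot.move_linear([p[0],p[1],.33])
ya=np.radians(-99)
robot.move_ptp([.4535,-.286,.30],down(ya))
s=robot.get_state(); ci=robot.camera_info("wrist"); a=robot.grab_frame("wrist")
R=cv2.Rodrigues(ci['rvec'])[0]; print("cam",-R.T@ci['tvec'],"z",R[2],s['ee_pos'],s['time'],s['force'],s['qpos'])
np.save("ci_a.npy",ci,allow_pickle=True)
# hook view : candidate over the dip, from side
yh=np.radians(-123.6); hx=np.array([np.cos(np.radians(-33.6)),np.sin(np.radians(-33.6)),0])
print(robot.ik([.573,.056,.32],down(yh)),robot.ik([.607,-.233,.1],down(ya)))
cv2.imwrite("pics/w1.png",a[:,:,::-1])
E
```

```text
cam [ 0.522  -0.2988  0.4586] z [-0.2365  0.0374 -0.9709] [ 0.453  -0.287   0.2998] 2.2667 [-0.2999 -0.5417  0.0872] [ 0.627   0.1974 -0.1388  1.737   0.0293  1.2094 -1.248 ]
[ 0.1442  0.2745 -0.3646  1.6083  0.1012  1.2774 -2.3945] [ 0.4538  0.6003 -0.1871  1.6397  0.133   0.9141 -1.5105]
```

View pics/w1.png

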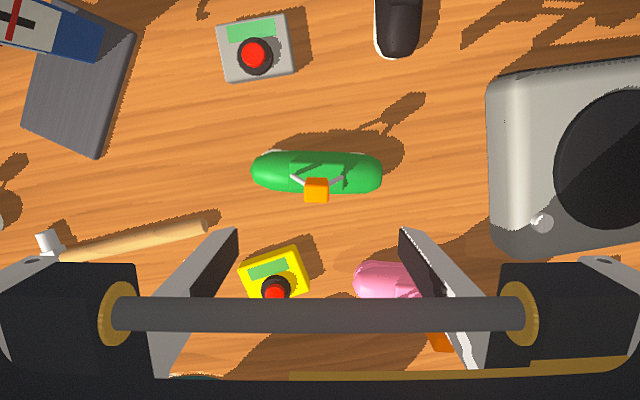

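The wrist picture shows the grip at about (316,190), the green last spanning (250–382, 172) and the hold button at (253,56). I'll compute the grip axis and centre, then take two wrist views of the hook.

```bash
python3 - <<'E'
from h import *
np.set_printoptions(precision=4,suppress=True)
ci=np.load("ci_a.npy",allow_pickle=True).item()
im=cv2.imread("pics/w1.png"); f=cv2.cvtColor(im,cv2.COLOR_BGR2HSV)
m=cv2.inRange(f,(8,150,120),(22,255,255)); m[:150]=0;m[220:]=0;m[:,:290]=0;m[:,345:]=0
n,l,st,ce=cv2.connectedComponentsWithStats(m); i=1+np.argmax(st[1:,4]); print(st[i],ce[i])
print("grip tri",tri([ray("wrist",ce[i],ci),ray("top",(397.76,207.53)),ray("side",(368.52,167.51))]), onz("wrist",ce[i],.1415,ci))
print("rect",cv2.minAreaRect(np.argwhere(l==i)[:,::-1].astype(np.int32)))
g=cv2.inRange(f,(45,100,40),(85,255,255)); g[:145]=0;g[210:]=0;g[:,:240]=0;g[:,395:]=0
P=np.array([onz("wrist",(u,v),.035,ci)[:2] for v,u in np.argwhere(g)[::3]])
c=P.mean(0); w,V=np.linalg.eigh(np.cov(P.T)); print("last",c,np.degrees(np.arctan2(V[1,1],V[0,1])))
# view top of grip edge: front lower edge / left right edges of top face
print("btn",onz("wrist",(253,55),.047,ci))
# hook views
yh=np.radians(-123.6);hx=np.array([np.cos(np.radians(-33.6)),np.sin(np.radians(-33.6)),0])
for k,(p,y) in enumerate([([.5,.03,.38],-99)]):
    robot.move_ptp(p,down(np.radians(y)))
    ci=robot.camera_info("wrist"); a=robot.grab_frame("wrist"); np.save(f"ci_h{k}.npy",ci,allow_pickle=True)
    cv2.imwrite(f"pics/h{k}.png",a[:,:,::-1]); o,d=ray("wrist",(320,200),ci); print(o,d,robot.get_state()['time'])
    R=cv2.Rodrigues(ci['rvec'])[0]; print(cv2.projectPoints(np.array([[.573,.056,.241],[.556,.068,.255],[.652,.003,.249]]),ci['rvec'],ci['tvec'],np.array([[ci['fx'],0,ci['cx']],[0,ci['fy'],ci['cy']],[0,0,1]]),ci['dist'])[0][:,0])
E
```

```text
[ 290  177   55   43 1812] [316.8311 201.9338]
grip tri (array([ 0.4503, -0.2839,  0.1432]), [np.float64(0.007127729180187093), np.float64(0.002743504590574562), np.float64(0.005313432270592543)]) [ 0.4427 -0.2852  0.1415]
rect ((317.0, 198.0), (42.0, 54.0), 90.0)
last [ 0.4577 -0.2885] 78.92113938783405
btn [ 0.6086 -0.2347  0.047 ]
[0.569  0.0167 0.5383] [-0.2383  0.0311 -0.9707] 3.6167
[[273.4326 122.3898]
 [261.3356 144.7197]
 [318.131   14.6522]]
```

View pics/h0.png

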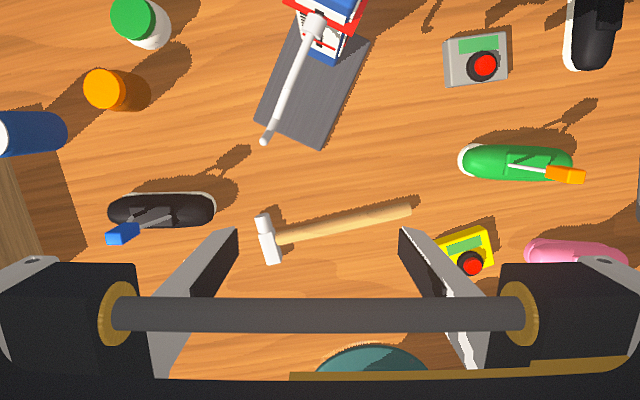

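The tip is seen at (264,142), against a prediction of (261,145), so the hook estimate holds to about 3 mm. I'll refine it using all views.

```bash
python3 - <<'E'
from h import *
np.set_printoptions(precision=4,suppress=True)
T=lambda x,y:(275+(x+.5)/5-.5,120+(y+.5)/5-.5)
S=lambda x,y:(250+(x+.5)/5-.5,140+(y+.5)/5-.5)
c0=np.load("ci_a.npy",allow_pickle=True).item(); c1=np.load("ci_h0.npy",allow_pickle=True).item()
print("tip",tri([ray("wrist",(264,142),c1),ray("top",T(94,281)),ray("side",S(207,185))]))
a=onz("wrist",(267.5,131.5),.241,c1); b=onz("wrist",(311,37),.249,c1); print(a,b,np.degrees(np.arctan2(*(b-a)[1::-1])))
ft=[onz("wrist",p,.014,c1) for p in [(254,119),(321,150),(369,38)]]; print("foot",ft,np.degrees(np.arctan2(*(ft[2]-ft[1])[1::-1])))
print("midfront",(ft[0]+ft[1])/2)
print("grip",tri([ray("wrist",(316.5,190.5),c0),ray("wrist",(565,174),c1),ray("top",(397.76,207.53)),ray("side",(368.52,167.51))]))
print("btn",tri([ray("wrist",(253,55),c0),ray("wrist",(484,65),c1),ray("top",T(512,232)),ray("side",S(371,243))]))
# refined masks
im=cv2.imread("pics/w1.png")[165:215,290:345]; f=cv2.cvtColor(im,cv2.COLOR_BGR2HSV)
m=cv2.inRange(f,(8,235,120),(24,255,255)); n,l,st,ce=cv2.connectedComponentsWithStats(m);i=1+np.argmax(st[1:,4]);print(st[i],ce[i]+[290,165],cv2.minAreaRect(np.argwhere(l==i)[:,::-1].astype(np.int32)))
E
```

```text
tip (array([0.5574, 0.0668, 0.2547]), [np.float64(0.0014898097423554162), np.float64(0.0018434678252554273), np.float64(0.0013020594521491449)])
[0.566  0.0628 0.241 ] [0.6359 0.0115 0.249 ] -36.22544516420063
foot [array([0.5861, 0.1152, 0.014 ]), array([0.5214, 0.019 , 0.014 ]), array([ 0.6755, -0.0782,  0.014 ])] -32.243524925740594
midfront [0.5538 0.0671 0.014 ]
grip (array([ 0.4545, -0.2861,  0.139 ]), [np.float64(0.0008572966788715652), np.float64(0.0006334104694538346), np.float64(0.0015790744104550775), np.float64(0.0016755434937719101)])
btn (array([ 0.6082, -0.2339,  0.0461]), [np.float64(0.0009335766817880302), np.float64(0.0011841827074302804), np.float64(0.0015450398764040862), np.float64(0.0005843081318503056)])
[ 14  13  25  25 575] [316.0296 190.0487] ((26.0, 25.0), (24.0, 24.0), 90.0)
```

```bash
cat >> h.py <<'E'
YH=np.radians(-123.4); HX=np.array([np.cos(np.radians(-33.4)),np.sin(np.radians(-33.4)),0]); DIP=np.array([.577,.0535,0])
OFF=.0335  # TCP above bail underside
def at(s,zb): return DIP+s*HX+[0,0,zb+OFF]
def force(n=20):
    L=[]
    for _ in range(n): robot.pause(.02); s=robot.get_state(); L.append(np.r_[s['force'],s['moment']])
    return np.mean(L,0),np.std(L,0)
E
python3 - <<'E'
from h import *
np.set_printoptions(precision=4,suppress=True)
robot.move_ptp(at(0,.31),down(YH)); robot.pause(.3); print("base",*force())
ya=np.radians(-100); g=np.array([.4545,-.2861,.1435])
robot.move_ptp(g+[0,0,.13],down(ya)); robot.move_linear(g,velocity=.1); print(robot.get_state()['ee_pos'])
robot.gripper_to(.0); s=robot.get_state(); print(s['opening'],s['grasp_force'],s['force'])
robot.move_linear(g+[0,0,.03],velocity=.05); robot.pause(.3); print(*force(10))
robot.move_linear(g+[0,0,.1965],velocity=.15)
robot.move_linear(at(-.15,.3065),velocity=.15,frame=down(YH)); robot.pause(.3); print("load",*force())
print(robot.get_state()['ee_pos'],robot.get_state()['opening'],robot.get_state()['time'])
for c in ("side","wrist"): 
    ci=robot.camera_info(c); np.save(f"ci_c{c}.npy",ci,allow_pickle=True); cv2.imwrite(f"pics/c_{c}.png",robot.grab_frame(c)[:,:,::-1])
s=cv2.imread("pics/c_side.png")[110:260,200:400]; cv2.imwrite("pics/c_sc.png",cv2.resize(s,None,fx=4,fy=4,interpolation=cv2.INTER_CUBIC))
E
```

```text
base [-0.1975  0.0886 -0.2205  0.0721  0.0088  0.0028] [0.5152 0.459  0.3594 0.025  0.0235 0.0257]
[ 0.4548 -0.2863  0.144 ]
0.023560958336699713 29.945251643657684 [ 0.3143  0.9675 -1.6964]
[ 0.1911  0.0959 -3.8252  0.0366  0.0117  0.0037] [0.5407 0.4239 0.4295 0.0327 0.035  0.0268]
load [ 0.0452 -0.181  -3.9616  0.0736  0.0046  0.0008] [0.4292 0.4406 0.4809 0.0239 0.028  0.024 ]
[0.4518 0.1361 0.34  ] 0.02348205420069271 14.7917
```

View pics/c_sc.png

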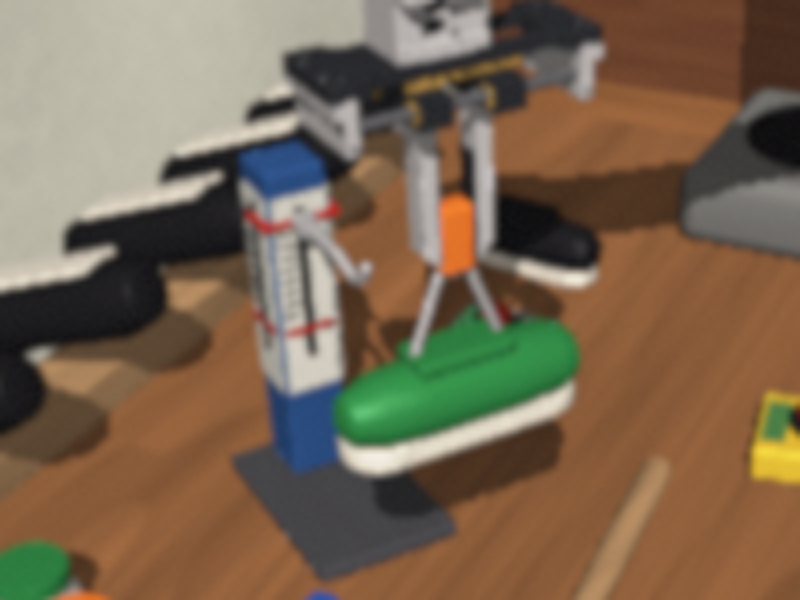

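The last is held squarely and upright, its bail window facing the hook, and it weighs about 3.75 N, so I expect the hook to sink about 30 mm. Next I thread the bail over the tip.

```bash
python3 - <<'E'
from h import *
np.set_printoptions(precision=4,suppress=True)
robot.move_linear(at(-.15,.268),velocity=.1); robot.move_linear(at(-.06,.268),velocity=.12)
print(robot.move_linear(at(0,.268),velocity=.04,threshold=4)); robot.pause(.2); print(*force(10)); print(robot.get_state()['ee_pos']-at(0,.268),robot.get_state()['time'])
a=robot.grab_frame("side")[110:260,200:400,::-1]; b=robot.grab_frame("wrist")[:,:,::-1]
ims=[cv2.resize(a,(800,600),interpolation=cv2.INTER_CUBIC)]
cv2.imwrite("pics/d_s.png",ims[0]); cv2.imwrite("pics/d_w.png",b)
E
```

```text
False
[-0.0818 -0.048  -3.8697  0.0906  0.0185  0.0019] [0.4815 0.5346 0.3681 0.026  0.0184 0.0296]
[0. 0. 0.] 18.3417
```

View pics/d_s.png

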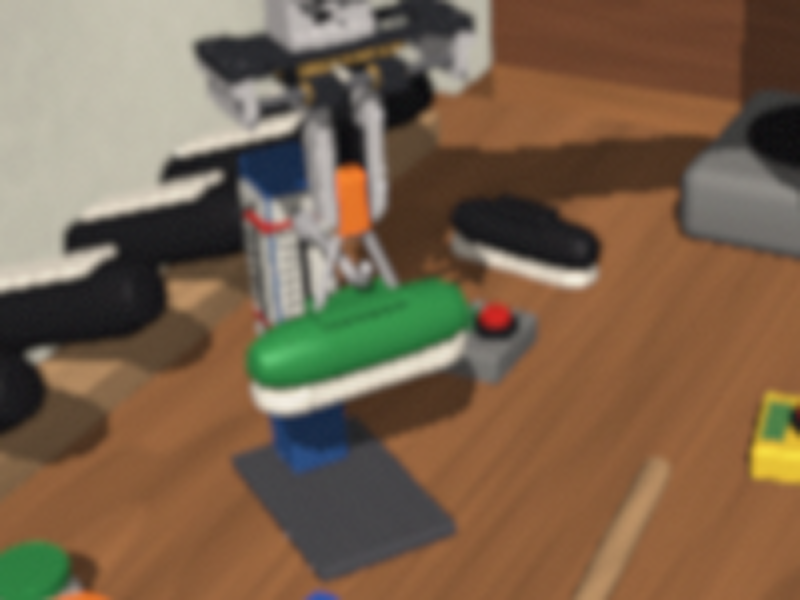

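The hook tip shows at (363,270), between the bail legs and with no contact force, so it is threaded. I'll lower slowly and watch the force.

```bash
python3 - <<'E'
from h import *
np.set_printoptions(precision=3,suppress=True)
robot.move_linear(at(0,.246),velocity=.03)
for zb in (.241,.237,.233,.225,.218):
    robot.move_linear(at(0,zb),velocity=.015); robot.pause(.15); print(zb,force(20)[0])
print(robot.get_state()['time'])
E
```

```text
0.241 [-0.342 -0.014 -2.924  0.074  0.103 -0.009]
0.237 [-0.23   0.112 -2.463  0.092  0.126  0.007]
0.233 [-0.437  0.143 -2.085  0.094  0.112  0.007]
0.225 [-0.364 -0.007 -1.197  0.085  0.121 -0.   ]
0.218 [-0.453  0.191 -0.921  0.086  0.121  0.006]
24.3583
```

```bash
python3 - <<'E'
from h import *
np.set_printoptions(precision=3,suppress=True)
robot.move_linear(at(0,.2135),velocity=.01); robot.pause(.1); print(force(30)[0])
for dx in (-.0015,-.003):
    robot.move_linear(at(0,.2135)+[dx,0,0],velocity=.01); robot.pause(.1); print(dx,force(30)[0])
print(robot.get_state()['time'])
E
```

```text
[-0.339  0.004 -0.454  0.075  0.1   -0.003]
-0.0015 [-0.289  0.484 -0.336  0.197  0.072  0.001]
-0.003 [ 2.616 -1.21  -0.434 -0.246 -0.675 -0.012]
27.3583
```

The jump to +2.7 N along +hook-x means the bail reached the tip-side flank. The earlier −0.3 N matches the gentle column-side slope, so the dip lies at about s = −1.5 mm. I'll back off to there.

```bash
python3 - <<'E'
from h import *
np.set_printoptions(precision=3,suppress=True)
robot.move_linear(at(0,.2125),velocity=.01); robot.move_linear(at(-.0013,.2115),velocity=.01); robot.pause(.1); print(force(50)[0])
print(robot.get_state()['time'])
E
```

```text
[ 1.171 -0.07  -0.223  0.061 -0.288 -0.008]
29.075
```

```bash
python3 - <<'E'
from h import *
np.set_printoptions(precision=3,suppress=True)
for s in (-.0007,-.0003):
    robot.move_linear(at(s,.2115),velocity=.01); robot.pause(.1); print(s,force(40)[0])
print(robot.get_state()['time'])
b=robot.grab_frame("side")[110:260,200:400,::-1]; cv2.imwrite("pics/e_s.png",cv2.resize(b,(800,600),interpolation=cv2.INTER_CUBIC))
E
```

```text
-0.0007 [-1.89   2.042 -0.204  0.607  0.523  0.   ]
-0.0003 [-1.871  1.366 -0.103  0.456  0.493  0.003]
31.1083
```

View pics/e_s.png

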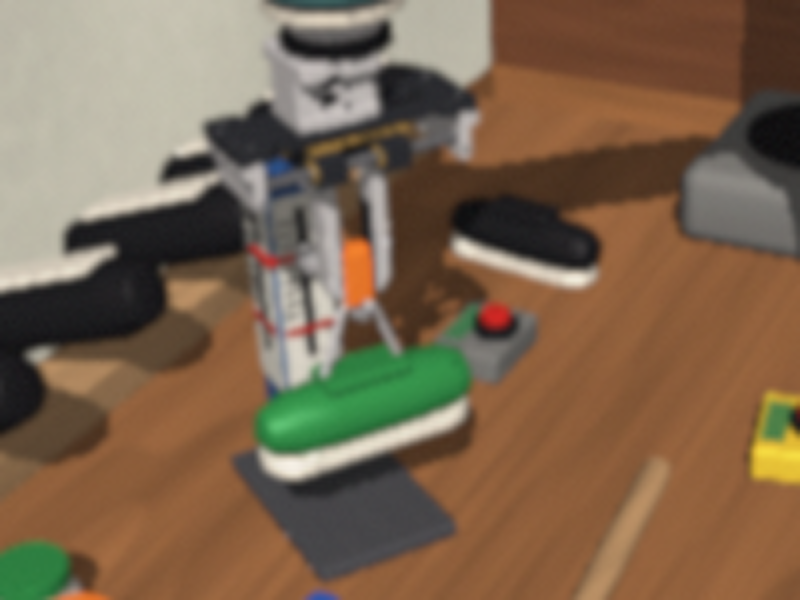

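Everything hangs upright, with the bail on the hook and the pointer mid-scale. The sideways force is friction stored by my last shift, so I'll ease it off in small steps and then open slowly.

```bash
python3 - <<'E'
from h import *
np.set_printoptions(precision=3,suppress=True)
d=at(-.0003,.2115); dirs=np.array([1.871,-1.366,0])/2.32
p=d
for k in range(5):
    f=force(25)[0]; print(f[:3],f[3:5],p-d)
    h=np.r_[f[:2],0]
    if np.linalg.norm(h)<.45: break
    p=p+h*np.array([1,1,0])*.00015
    robot.move_linear(p,velocity=.01); robot.pause(.05)
print(robot.get_state()['time'])
E
```

```text
[-1.574  1.216 -0.111] [0.38 0.43] [0. 0. 0.]
[-0.062 -0.191 -0.016] [0.042 0.001] [-0.  0.  0.]
32.2917
```

```bash
python3 - <<'E'
from h import *
np.set_printoptions(precision=3,suppress=True)
for o in (.0245,.026,.03,.04,.06): robot.gripper_to(o); s=robot.get_state(); print(o,s['opening'],s['force'],s['time'])
a=robot.grab_frame("side")
p=robot.get_state()['ee_pos']; robot.move_linear([p[0],p[1],p[2]+.06],velocity=.06); robot.move_linear([p[0],p[1],.40],velocity=.15)
b=robot.grab_frame("side"); print(force(10)[0])
o=np.hstack([x[130:260,240:340,::-1] for x in (a,b)]); cv2.imwrite("pics/f.png",cv2.resize(o,None,fx=4,fy=4,interpolation=cv2.INTER_CUBIC))
print(robot.get_state()['time'])
E
```

```text
0.0245 0.02429557553195332 [-0.3    0.775  0.085] 32.5083
0.026 0.026066042772546334 [ 0.677 -0.539  0.011] 32.75
0.03 0.029731036175577867 [-0.921  0.382  0.381] 33.0583
0.04 0.040274930646241824 [0.046 0.759 0.257] 33.4583
0.06 0.059953724785928746 [-0.203  1.028 -0.632] 33.9833
[-0.039 -0.17   0.142  0.064  0.015 -0.009]
36.1833
```

View pics/f.png

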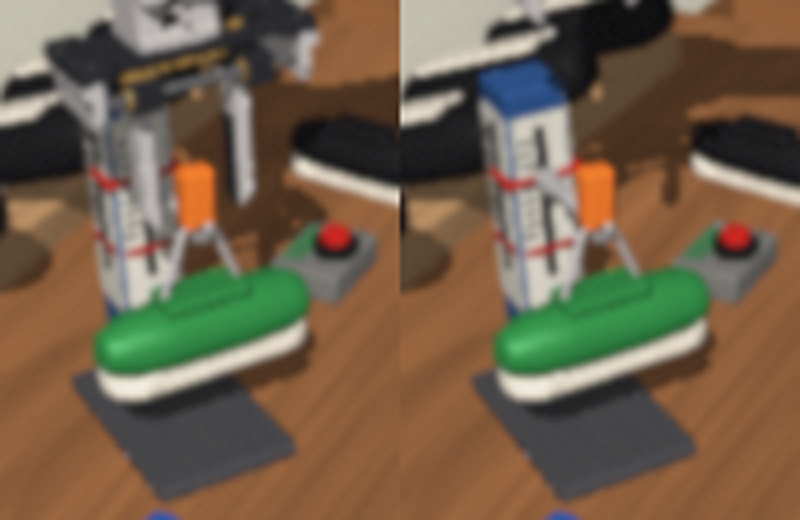

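The two frames match, so the last hangs quietly at mid-scale. The hook has had over 2 s to settle, and more passes during the transfer. Now the button.

```bash
python3 - <<'E'
from h import *
np.set_printoptions(precision=3,suppress=True)
R=down(np.radians(-100)); b=np.array([.6078,-.2337,0])
robot.move_ptp(b+[0,0,.38],R); robot.gripper_to(0)
robot.move_linear(b+[0,0,.12],velocity=.15); robot.move_linear(b+[0,0,.075],velocity=.08); robot.pause(.2); z0=force(10)[0]
hit=robot.move_linear(b+[0,0,.052],velocity=.012,threshold=11); s=robot.get_state(); print(hit,s['ee_pos'],s['force']); f=force(10)[0]; print(z0[:3],f[:3],s['time'])
a=robot.grab_frame("side")
o=a[130:260,240:360,::-1]; cv2.imwrite("pics/g.png",cv2.resize(o,None,fx=4,fy=4,interpolation=cv2.INTER_CUBIC))
E
```

```text
True [ 0.608 -0.234  0.065] [-3.707  0.484 10.931]
[-0.116  0.102 -0.15 ] [-2.763  0.916 11.249] 42.25
```

View pics/g.png

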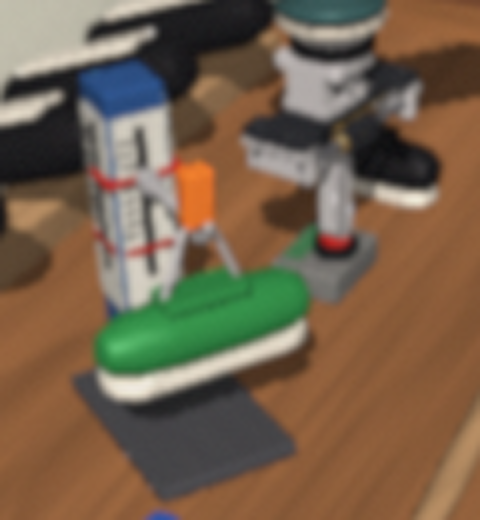

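The fingers are on the button with 11 N, but the contact height is ambiguous. I'll take a force profile to make sure it bottoms out.

```bash
python3 - <<'E'
from h import *
np.set_printoptions(precision=3,suppress=True)
b=np.array([.6078,-.2337,0])
for z in (.064,.063,.065,.067,.069,.071,.073):
    robot.move_linear(b+[0,0,z],velocity=.012); f=force(8)[0]; print(z,robot.get_state()['ee_pos'][2],f[:3])
    if f[2]>25: break
print(robot.get_state()['time'])
E
```

```text
0.064 0.06505560618988054 [-7.335  2.003 19.227]
0.063 0.06483419802312415 [-11.343   2.929  30.902]
43.2333
```

```bash
python3 - <<'E'
from h import *
np.set_printoptions(precision=3,suppress=True)
b=np.array([.6078,-.2337,0])
for z in (.0655,.067,.068,.069,.070,.0715,.073):
    robot.move_linear(b+[0,0,z],velocity=.02); f=force(8)[0]; print(z,robot.get_state()['ee_pos'][2],f[:3])
robot.move_linear(b+[0,0,.2],velocity=.15)
print(robot.get_state()['time'])
a=robot.grab_frame("side")[130:260,240:360,::-1]; cv2.imwrite("pics/i.png",cv2.resize(a,None,fx=4,fy=4,interpolation=cv2.INTER_CUBIC))
E
```

```text
0.0655 0.0654870401406333 [-0.502 -0.329  4.501]
0.067 0.0669957227845167 [0.643 0.015 3.591]
0.068 0.068021588488418 [ 1.831 -0.391  2.872]
0.069 0.06898260450795932 [ 1.459 -0.706  2.911]
0.07 0.06994286029577536 [ 1.217 -0.34   1.88 ]
0.0715 0.07137980901215144 [-0.552  0.184  1.415]
0.073 0.07296025831534864 [-0.179  0.05   0.005]
46.9417
```

View pics/i.png

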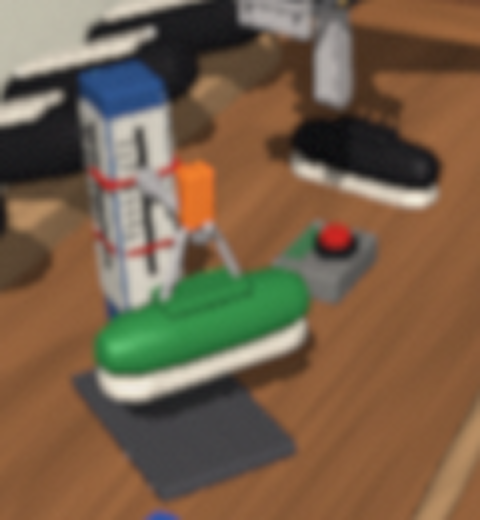

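The button sprang back over its 6 mm travel after reaching the hard stop at about 4.5 N, so it was fully pressed. The last hangs unchanged and the robot touches nothing.

```bash
python3 -c "
from rig import robot
print(robot.sign_off())"
```

```text
the job is handed in; nothing more can be done
None
```

The green last hangs by its bail in the hook's dip, the hold button was pressed down to its stop, and the job was handed in at about 47 s of the allowed 72 s, with no verdict shown.

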